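Bring the tweezers to the inspection window and hold their tips at the marked gap

ROBOT

A 7-joint arm with a two-finger parallel gripper is mounted at the origin on the work surface. World frame = base frame: x ahead of the robot, y to its left, z up, the work surface at z = 0. Lengths are in mm, angles in rad, forces in N, time in s.
With the tool pointing down it reaches from about 400 to 750 mm from the base axis. Payload 19.5 kg.
Tool frame: the origin (TCP) lies between the finger pads; the fingertips stand 14 mm ahead of it and the grasp point (between the pads) lies 5 mm behind it; x points along the fingers, z is the direction in which the jaws open and shut, and the axes are right-handed (so a half turn about x gives the same grasp; the last joint's range is limited). The gripper opens to 85 mm and grips with 20 to 120 N. Pads are 22 mm wide; open, the fingers measure 114 mm over their backs; the gripper's body (76 mm by 85 mm) begins 54 mm behind the grasp point. The pads swing forward as they close: fully open they stand 13 mm farther back than shut.
Start: joints at [-1.206, 0.707, -0.028, 1.485, 0.022, 0.951, -0.075], TCP at [227.497, 528.054, 245.268] pointing down, gripper open.
Joint ranges: [-2.71, 2.71], [-0.32, 2.16], [-1.57, 1.52], [0, 2.45], [-1.46, 4.6], [0, 2.02], [-2.83, 2.83]. Speed limits (rad/s): [1.89, 1.89, 2.57, 2.57, 3.01, 3.01, 3.01].

INTERFACE

Orientations are given as a unit quaternion [x, y, z, w].
In Python, from workcell import arm gives the robot as it stands.
- The arm moves only by the shell command python3 -m crank 'ROWS'. ROWS is JSON, one flat list of numbers, 5 for each row, row after row: the shift along the world's x, y, z in cm, then the turn about the world's z in degrees, then the opening in per cent of the stroke, from 0 (shut) to 100 (fully open). A call has 1 to 5 rows; each row is the pose to reach, as a shift and turn from the pose commanded when the call began; what a row does not reach only later rows make up. A row lasts 1/8 s, in which the tool goes at most 62.5 mm and 10.7 degrees, less where a joint would pass 70% of its speed; a pose out of reach is approached as far as the arm can. A call with a gripper value outside its range is refused whole. The fingers move at their own pace and stop on an object; the grip force is fixed at half the most. Time passes only in rows, so rows that repeat a pose let the fingers close. It gives the time, the measured TCP pose, the force and the opening at its end, in the units of the state.
- arm.sense(): the state, without advancing time (a new reading comes with each control period).
- arm.snapshot(name): name is "scene" or "side" or "wrist"; returns the picture (420x560x3 uint8, red, green, blue); there is no depth.
- arm.get_calibration(name): a dict with "vfov" (degrees; the focal length in pixels is half the picture's height over the tangent of half this angle, whatever the lens; pixels are square), "cx", "cy" (the principal point, pixels), "xyz" and "orientation" of the camera in the world. Camera axes: x right, y down, z forward; pixel columns grow to the right and rows downward; lengths in mm; the calibration is good to about 2 mm. A picture is of the moment at which its call begins: read the wrist's pose just before it. get_calibration takes no time and is no camera call; for the wrist camera it gives the pose at the moment of the call.
- arm.finish_job(): hands the job in, once; it reports no verdict.
Trained networks look in the newest picture that a camera, given by its name, has taken for a name from the list of things; names that differ only in an ending like _2 or _b are one class to them, and where a whole thing is asked for, a point or a joint stands for the part that bears it (a point fixed in the world has none). Each returns a list of dicts, best first, with "score" (0 to 1); they miss things now and then, are a little off and sometimes report something else, mostly with a low value. They report only what shows in the picture. A call takes as long as a camera call.
- arm.spot_in(target, camera): "xyz" ([x, y, z] in mm, in the coordinates of the camera as it stood for that picture, good to about 4 mm: the middle of the surface that is visible of it).
The state is a dict: "clock": time; "joints": joint angles; "joint_vel": joint speeds; "joint_efforts": joint torques, N m; "tool_pos": TCP position; "tool_rot": TCP orientation; "wrist_force": force on the tool from outside, world axes, zero at the start; "torque": the same for the moment, N m; "grip_width": opening from 0.0 (shut) to 1.0 (fully open).
Only numpy, scipy, OpenCV 4.12 (cv2) and the standard library are available. Lean on these libraries where they do the work, as an engineer would, in place of code of your own. Each camera call takes 0.05 s, during which the arm holds its last target. There are 200 camera calls.

TASK

Wind the handwheel until the carriage stands against its depth stop, which brings the tips of the clamped tweezers over the lit inspection window. Then squeeze the tweezers from both sides at the ribbed grips until each tip stands over its red line, and hold that gap steady for two seconds while the camera under the glass takes its picture, with the carriage still on the stop; finish still holding, without letting go. Leave the wash bottle, the covered dish and the screwdriver alone.

Things in the scene. Friction and masses are not known exactly. Their poses are not given: they have to be found in the camera images.
- viewer: tweezers-tip viewer fixed to the bench: grey bed 130 x 430 mm, top 18 mm high. Origin on the bench surface near the bed's middle; y runs along the bed the way the tweezers point, x level across it (away from the robot at yaw 0), z up. White inspection head (115 x 95 mm, top 44 mm high) centred 145 mm along +y. Below the grips, with the carriage on the stop, nothing is higher than 36 mm
- wheel: handwheel on an upright shaft on the bed's -x side: black rim 95 mm across, top 80 mm above the bench, a red handle standing on it. Origin on its vertical axis, 63 mm above the bench. Counter-clockwise seen from above drives the carriage along the viewer's +y to the stop, 10 mm per radian; it takes about 3 to 5 N at the handle and stays where it is left
- handle_mid (a point): centre, half-way up, of the handwheel's red upright handle: a cylinder 17 mm in diameter, 46 mm tall, foot 83 mm and middle 106 mm above the bench, 38 mm from the wheel's axis. It spins freely on its pin, so a hand can lead it round in a circle without turning. The rim's top is 80 mm high and the rest of the viewer lower than 75 mm
- carriage (a joint): travel (m) along the viewer's +y of the aluminium carriage that bears the clamp and the tweezers: 0 fully back, 0.065 against the red-ended screw of the depth stop. It moves with the handwheel
- grip_mid (a point): point midway between the ribbed grips of the tweezers, half-way up (55 mm above the bench); rides on the carriage, axes as the viewer's. The arms are blue-coated strips 12 mm tall (49 to 61 mm high) that close along x. Outer faces of the grips: 38 mm apart at rest, 24.5 mm (and parallel to y) with the tips on the lines. The flat grips reach 30 mm ahead of and behind this point
- left_tip (a point): dark tip (centre, 2.2 mm wide) of the arm on the viewer's -x side, 55 mm above the bench, 95 mm ahead (+y) of grip_mid. At rest the tips are about 41.5 mm apart, centre to centre. Each arm swings about its root 95 mm behind grip_mid, so a tip moves twice as far as the grip
- right_tip (a point): tip of the arm on the viewer's +x side, otherwise as left_tip
- left_arm (a joint): swing (rad) of the -x arm inwards: 0 at rest (open), 0.070 with its tip on its line, 0.1 with the tips meeting. A spring opens it: about 6 N on each grip holds the tips on the lines
- right_arm (a joint): the same for the +x arm
- left_blade: the -x arm of the tweezers (240 mm long in all, clamped by the bow end on the carriage); origin at the arm's root, 55 mm above the bench, y axis along the arm
- right_blade: the same for the +x arm
- window (a point): centre of the round lit glass (70 mm across) of the inspection head, on its surface 45 mm above the bench, axes as the viewer's. Two red lines, 2 mm wide and 34 mm long, run along y at x = -7.5 and +7.5 mm: the marked gap, 15 mm centre to centre. With the carriage on the stop the tips lie 10 mm above the glass, level with its centre in y
- wash_bottle: clear wash bottle with a blue cap, 54 mm in diameter, 150 mm tall, beyond the bed; origin at its foot. Leave it alone
- dish: covered glass dish, 92 mm in diameter, 16 mm tall, in front of the bed; origin at its underside. Leave it alone
- driver: yellow screwdriver, 150 mm long, lying beyond the bed; origin under its middle. Leave it alone

How it is judged (in metres and radians):
On the way, in this order (a step that is already met when the one before it is completed fails the run):
1. the carriage meets the depth stop while the handwheel is being turned (value of joint carriage above 0.0635 m and contact force between any of the fingers, the arm and wheel above 0.2 N), for 0.1 s.
2. the tips stand over the two red lines, held by the fingers on both arms, for two seconds, carriage on the stop (value of joint carriage above 0.0635 m and distance between left_tip and right_tip between 0.0125 and 0.0175 m and x of left_tip in the frame of window between -0.011 and -0.004 m and x of right_tip in the frame of window between 0.004 and 0.011 m and contact force between the fingers and left_blade above 1 N and contact force between the fingers and right_blade above 1 N), for 2 s.
At the end, for the whole second after the job is handed in: the carriage is within 1.5 mm of the stop; the tips are 15 mm apart centre to centre within 2.5 mm, each within 3.5 mm of its own red line; the fingers press on both arms with over 1 N; the arms are still (under 0.03 rad/s) (all of step 2 and velocity of joint left_arm between -0.03 and 0.03 rad/s and velocity of joint right_arm between -0.03 and 0.03 rad/s); the arm keeps its last pose, push and grip.
It fails at once if the wash bottle is shifted by more than 25 mm or tipped (distance of wash_bottle from where it was at the start of the episode above 0.025 m or angle between wash_bottle's own z axis and vertical above 0.4 rad).
It fails at once if the covered dish is shifted by more than 25 mm or tipped (distance of dish from where it was at the start of the episode above 0.025 m or angle between dish's own z axis and vertical above 0.4 rad).
It fails at once if the screwdriver is shifted by more than 25 mm (distance of driver from where it was at the start of the episode above 0.025 m).
It also fails if it takes over 51 s, if anything falls off the work surface, if the arm or the gripper's body presses on something with over 40 N, if the wrist force passes 120 N, or if a joint passes its speed limit or range.

## Working session

There is one attempt and no reset: what is moved stays moved. The work goes in short steps, Python scripts to look and compute and a shell command to move; the robot and the scene stay as the last step left them, time stands still between calls to the robot, and variables do not carry over. Pictures are saved under pics/ and viewed, about 8 in all and at most 12, crops included, and the job is handed in when it is done.

```bash
ls; mkdir -p pics
cat > h.py <<'E'
import numpy as np, cv2
from scipy.spatial.transform import Rotation as R
from workcell import arm
def cal(n):
    c=arm.get_calibration(n); f=210/np.tan(np.radians(c['vfov'])/2)
    return np.array(c['xyz']),R.from_quat(c['orientation']).as_matrix(),f,c['cx'],c['cy']
def proj(n,p):
    o,M,f,cx,cy=cal(n); q=(np.atleast_2d(p)-o)@M; return np.c_[f*q[:,0]/q[:,2]+cx,f*q[:,1]/q[:,2]+cy]
def ray(n,uv,z):
    o,M,f,cx,cy=cal(n); d=M@np.array([(uv[0]-cx)/f,(uv[1]-cy)/f,1]); return o+d*(z-o[2])/d[2]
def spot(n,t):
    o,M,*_=cal(n); return [(round(d['score'],2),np.round(o+M@np.array(d['xyz']),1)) for d in arm.spot_in(t,n)[:2]]
def snap(n,fn=None):
    im=arm.snapshot(n)
    if fn: cv2.imwrite('pics/'+fn,im[:,:,::-1])
    return im
E
python3 - <<'E'
from h import *
s=arm.sense(); print(s)
a=snap('scene'); b=snap('side'); 
cv2.imwrite('pics/a.png',np.vstack([np.hstack([a,b])])[:,:,::-1]) if 0 else None
cv2.imwrite('pics/a.png',a[:,:,::-1]);cv2.imwrite('pics/b.png',b[:,:,::-1])
for n in('scene','side'):
    print(n,cal(n)[0],cal(n)[2])
    for t in('handle_mid','wheel','grip_mid','left_tip','right_tip','viewer','left_blade','right_blade','wash_bottle','dish','driver'): print(t,spot(n,t))
E
```

```text
pics
{'clock': 0.0, 'joints': array([-1.20571807,  0.70709582, -0.02761957,  1.48497998,  0.02201217,
        0.95090036, -0.07548905]), 'joint_vel': array([ 4.64136804e-04, -1.58003886e-04,  1.09444738e-04,  1.46471732e-04,
       -3.78698356e-05,  2.65105946e-04, -1.10235929e-03]), 'joint_efforts': array([-1.35546929e-04, -8.83214521e+01,  1.23452000e+00, -2.36162835e+01,
        1.69258635e-02,  6.65520929e-03,  3.59150363e-06]), 'tool_pos': array([227.40653674, 527.857953  , 244.83603833]), 'tool_rot': array([-0.38892718,  0.59099539,  0.38848225,  0.59037415]), 'wrist_force': array([0.63215252, 0.12179291, 0.60144312]), 'torque': array([ 0.03852594,  0.01324144, -0.01814503]), 'grip_width': 0.9999761463186172}
scene [1205.86839661 -322.21686597  777.43114493] 478.15553336606797
handle_mid [(0.65, array([583.9, -10.4, 114.4]))]
wheel [(0.58, array([553.4, -28.4,  80. ]))]
grip_mid [(0.59, array([619.4, -25.4,  31. ]))]
left_tip []
right_tip [(0.73, array([609.2,  63.1,  54.3])), (0.5, array([574.3,  47.4,  57.4]))]
viewer []
left_blade [(0.56, array([571.6,  61.8,  56.4]))]
right
[... 268 characters left out ...]
428.89082603 744.75424562 526.72108588] 500.3703937486406
handle_mid [(0.58, array([573.7,  -3. , 108. ]))]
wheel [(0.61, array([547.3, -11.1,  77.1]))]
grip_mid [(0.8, array([606.7,  -8.6,  33.5]))]
left_tip [(0.55, array([570.2,  64.4,  56.5]))]
right_tip []
viewer [(0.71, array([571.9, 142.2,  33.4]))]
left_blade [(0.75, array([570.6,  66.6,  56.3])), (0.59, array([615. ,  -8.1,  32.4]))]
right_blade [(0.62, array([600.2,  85.8,  58.8]))]
wash_bottle [(0.97, array([764.1, -24.8,  73.4])), (0.22, array([705.2, 135.5,  21.1]))]
dish [(0.76, array([406.9, 120.8,  14.6])), (0.66, array([706.1, 138.9,  21.9]))]
driver [(0.91, array([704. , 134.9,  20.5])), (0.45, array([566.6, 140.8,  32.3]))]
```

View pics/a.png

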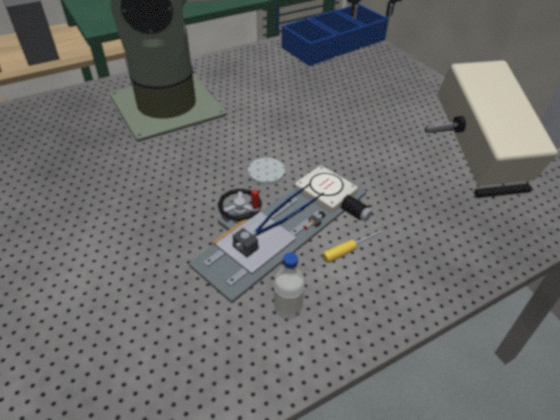

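View pics/b.png

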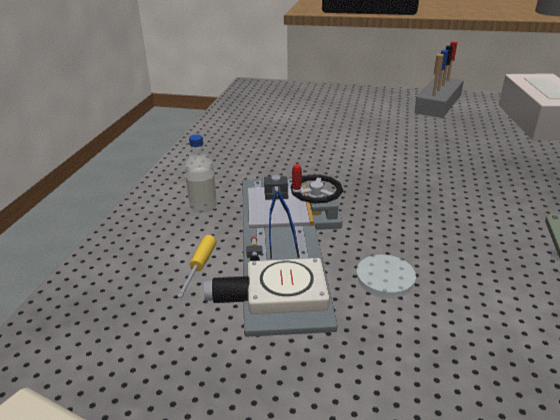

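The scene view shows the handwheel at (241,205), the red handle at (256,199), the window at (326,184) and the bottle at (288,290). The side view shows the wheel at (317,189), the handle at (297,177) and the window at (287,277). The tweezers are open, and the yaw is close to 0.

Run:
```python
from h import *
for nm,z,a,b in [('window',45,(326,184),(287,277)),('wheel',80,(241,205),(317,189)),('handle',106,(256,199),(297,177)),('bedcornerFar',18,(231,291),(245,330)),('c2',18,(193,263),(334,326))]:
    print(nm,ray('scene',a,z).round(1),ray('side',b,z).round(1))
# red lines
for n in('scene','side'):
    im=cv2.imread('pics/'+('a' if n=='scene' else 'b')+'.png').astype(int)
    m=((im[:,:,2]-im[:,:,1]>50)&(im[:,:,2]-im[:,:,0]>50)).astype(np.uint8)
    k,l,s,c=cv2.connectedComponentsWithStats(m)
    for i in range(1,k):
        if s[i,4]>8: print(n,s[i],c[i].round(1),ray(n,c[i],45).round(1),ray(n,c[i],106).round(1))
s=arm.sense(); M=R.from_quat(s['tool_rot']).as_matrix(); print(M.round(3)); print(cal('wrist')); print(np.round(M.T@(cal('wrist')[0]-s['tool_pos']),1),(M.T@cal('wrist')[1]).round(3))
```

```text
window [553.6 187.5  45. ] [550.2 189.1  45. ]
wheel [554.4 -29.   80. ] [539.6 -14.3  80. ]
handle [577.7  -5.5 106. ] [573.6  -3.9 106. ]
bedcornerFar [ 698.2 -124.5   18. ] [589.8 279.2  18. ]
c2 [ 599.7 -161.8   18. ] [472.2 245.1  18. ]
scene [251 189   8  19 101] [254.8 197.7] [515.6  22.9  45. ] [573.1  -5.9 106. ]
side [451  41   6  20  70] [453.2  48.6] [  239.7 -1130.6    45. ] [ 263.6 -893.1  106. ]
side [293 164   9  25 195] [296.6 176.1] [ 596.1 -116.    45. ] [575.  -7. 106.]
side [280 270   3  15  28] [281.1 277.1] [558.6 191.2  45. ] [542.2 261.3 106. ]
side [290 270   4  15  26] [291.3 276.7] [544.2 187.2  45. ] [529.6 257.8 106. ]
[[-0.    -0.918  0.396]
 [-0.     0.396  0.918]
 [-1.    -0.    -0.   ]]
(array([152.4886244 , 559.89959578, 374.37260846]), array([[ 3.95948323e-01,  8.70352113e-01,  2.92766330e-01],
       [ 9.18272788e-01, -3.75322749e-01, -1.26126604e-01],
       [ 1.07307305e-04,  3.18778972e-01, -9.47829075e-01]]), np.float64(336.98714178372353), 280.48106324196107, 206.74403641343582)
[-129.1   81.5   -0.4] [[-0.    -0.319  0.948]
 [-0.    -0.948 -0.319]
 [ 1.    -0.     0.   ]]
```

```bash
python3 -m crank '[3,-5,0,-10,100, 6,-10,0,-20,100, 9,-15,0,-30,100, 12,-20,0,-40,100, 15,-25,0,-51,100]' && python3 -m crank '[3,-5,0,0,100, 6,-10,0,0,100, 9,-15,0,0,100, 12,-19,0,0,100, 17.5,-25,0,0,100]' && python3 -m crank '[2,-3,0,0,100, 2,-3,0,0,100]'
python3 - <<'E'
from h import *
s=arm.sense(); print(s['tool_pos'],R.from_quat(s['tool_rot']).as_matrix()[:,2],s['joints'])
snap('wrist','c.png')
for t in('handle_mid','wheel','grip_mid','left_tip','right_tip','window'): print(t,spot('wrist',t))
E
```

```text
clock: 1.82
tool_pos: [378.3, 276.5, 245.5]
tool_rot: [-0.096, 0.7, 0.096, 0.701]
wrist_force: [0.8, 0.7, -0.7]
grip_width: 1.002
clock: 2.45
tool_pos: [540.5, 40.9, 245.6]
tool_rot: [-0.098, 0.7, 0.099, 0.7]
wrist_force: [0.6, 0.7, -0.3]
grip_width: 1.001
clock: 2.7
tool_pos: [560.4, 9.3, 244.9]
tool_rot: [-0.097, 0.701, 0.096, 0.7]
wrist_force: [-0.8, 0.6, -0.1]
grip_width: 1.0
[560.44540553   9.34973012 244.88924653] [ 9.62493731e-01  2.71303662e-01 -3.75379435e-04] [-0.14136502  0.68993125  0.13024946  1.54243855 -0.10310789  0.91611083
  0.2970081 ]
handle_mid [(0.7, array([568.7,  -0.9, 124.3]))]
wheel [(0.6, array([537.9, -12.2,  78.6])), (0.3, array([568. ,  75.5,  61. ]))]
grip_mid [(0.66, array([756.6, -27.5,  97.5])), (0.65, array([611.5,  -8.1,  35.2]))]
left_tip [(0.87, array([565.5,  76.7,  58.3])), (0.73, array([412.3, 105.4,  18.7]))]
right_tip [(0.89, array([604.9,  84. ,  60.5]))]
window [(0.65, array([585.7,  38.9,  34.9]))]
```

View pics/c.png

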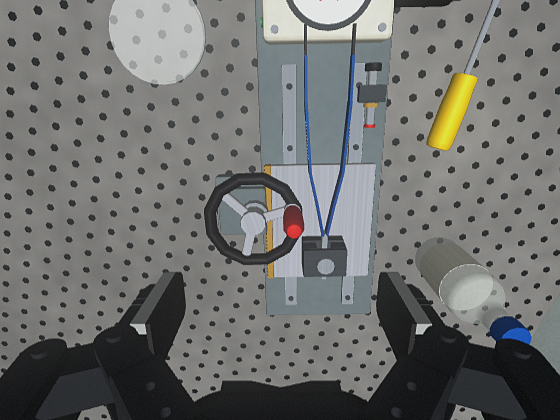

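The wrist view shows the rim spanning columns 205–303 and rows 172–265. The handle's top is near (293,229), and the bed runs almost vertically in the picture, so the tool is nearly aligned with it.

Run:
```python
from h import *
im=cv2.imread('pics/c.png'); g=im.max(2)
m=(g<60).astype(np.uint8); m[:165]=0;m[270:]=0;m[:,:198]=0;m[:,298:]=0
k,l,s,c=cv2.connectedComponentsWithStats(m); i=1+np.argmax(s[1:,4]); print(s[i])
cn=max(cv2.findContours((l==i).astype(np.uint8),0,1)[0],key=len); h=cv2.convexHull(cn)[:,0]
h=h[h[:,0]<285]
P=np.array([ray('wrist',p,72)[:2] for p in h])
from scipy.optimize import least_squares
r=least_squares(lambda q:np.hypot(P[:,0]-q[0],P[:,1]-q[1])-q[2],[540,-12,47]);print('rim',r.x)
b=im.astype(int);m=((b[:,:,2]-b[:,:,1]>60)&(b[:,:,2]-b[:,:,0]>60)).astype(np.uint8)
k,l,s,c=cv2.connectedComponentsWithStats(m)
for i in range(1,k):
    if s[i,4]>30: print(s[i],c[i],ray('wrist',c[i],106), ray('wrist',(293.5,230),129),ray('wrist',(292.5,209),85))
for e in [((264,164),(270,276),36),((375,165),(364,276),36),((370,313),(395,60),18),((268,313),(257,60),18)]:
    a,bb=ray('wrist',e[0],e[2]),ray('wrist',e[1],e[2]); d=a-bb if a[1]>bb[1] else bb-a; print(a.round(),bb.round(),np.degrees(np.arctan2(-d[0],d[1])))
```

```text
[ 204  172   94   93 2062]
rim [543.52853737 -27.98922652  47.70422175]
[364 124  11   4  34] [369.17647059 125.85294118] [610.20029643  87.04915646 106.        ] [575.20035345  -4.09117527 129.        ] [575.2020757   -1.63622954  85.        ]
[284 219  18  20 267] [292.95505618 228.11985019] [577.80195006 -11.45234135 106.        ] [575.20035345  -4.09117527 129.        ] [575.2020757   -1.63622954  85.        ]
[540.  21.  36.] [ 580. -102.   36.] 18.135911151933293
[649.  51.  36.] [683. -72.  36.] 15.508734811110347
[ 716. -128.   18.] [636. 151.  18.] 16.04610437423898
[ 594. -163.   18.] [507. 114.  18.] 17.430852543037247
```

```bash
python3 -m crank '[0.7,-0.7,-5,0,100, 1.4,-1.3,-9,0,80, 1.4,-1.3,-11.5,0,70, 1.4,-1.3,-13.5,0,60, 1.4,-1.3,-13.5,0,60]'
python3 - <<'E'
from h import *
s=arm.sense(); print(s['tool_pos'])
snap('wrist','d.png')
E
```

```text
clock: 3.68
tool_pos: [573.1, -0.6, 109.5]
tool_rot: [-0.098, 0.701, 0.098, 0.7]
wrist_force: [0.6, 0.3, -0.5]
grip_width: 0.601
[573.13988084  -0.63724887 109.45626068]
```

View pics/d.png

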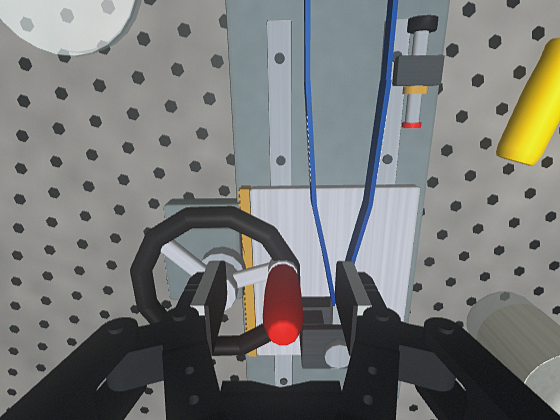

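Run:
```python
from h import *
print(ray('wrist',(284,333),129),ray('wrist',(284,267),84))
im=cv2.imread('pics/d.png').astype(int)
m=((im[:,:,2]-im[:,:,1]>60)&(im[:,:,2]-im[:,:,0]>60)).astype(np.uint8);m[:,350:]=0
ys,xs=np.nonzero(m);print(ys.min(),ys.max(),xs.min(),xs.max())
s=arm.sense();c=s['tool_pos'];M=R.from_quat(s['tool_rot']).as_matrix()
for dz in (-8.5,8.5): print(proj('wrist',c+M@[-19,0,dz]),proj('wrist',c+M@[14,0,dz]))
for z in(83,106,129):print(z,proj('wrist',[c[0],c[1],z]))
h=np.array([543.5,-28]);print([proj('wrist',[*h,z]) for z in(63,80)])
```

```text
[577.49774238  -8.55432883 129.        ] [576.60206757  -3.93292895  84.        ]
285 344 263 302
[[258.10550688 315.48835189]] [[262.4358121  272.49938553]]
[[302.07839395 315.47652316]] [[297.89510164 272.48952916]]
83 [[280.21348788 259.36759451]]
106 [[280.15207603 283.07551479]]
129 [[280.07018328 314.69004892]]
[array([[218.49562353, 270.81002625]]), array([[213.02067337, 286.43176701]])]
```

```bash
python3 - <<'E'
from h import *
im=cv2.imread('pics/d.png'); g=im.max(2)
m=(g<75).astype(np.uint8); m[:195]=0;m[300:]=0;m[:,:125]=0;m[:,262:]=0
k,l,s,c=cv2.connectedComponentsWithStats(m); i=1+np.argmax(s[1:,4]); print(s[i])
cn=max(cv2.findContours((l==i).astype(np.uint8),0,1)[0],key=len); h=cv2.convexHull(cn)[:,0]
h=h[(h[:,0]<258)&(h[:,1]<296)&((h[:,1]<230)|(h[:,0]<150))]; print(len(h))
from scipy.optimize import least_squares
for z in (66,72,78):
    P=np.array([ray('wrist',p,z)[:2] for p in h])
    r=least_squares(lambda q:np.hypot(P[:,0]-q[0],P[:,1]-q[1])-q[2],[540,-12,47]);print('rim',z,r.x)
    r=least_squares(lambda q:np.hypot(P[:,0]-q[0],P[:,1]-q[1])-47.5,[540,-12]);print('rim',z,r.x,np.abs(r.fun).max())
print(ray('wrist',(222,270),68))
E
python3 -m crank '[0.4,-0.5,0,0,50, 0.4,-0.5,0,0,0, 0.4,-0.5,0,0,0, 0.4,-0.5,0,0,0, 0.4,-0.5,0,0,0]';python3 -m crank '[0,0,0,0,0, 0,0,0,0,0]'
```

```text
[ 130  206  132   94 3721]
12
rim 66 [542.81811559 -34.89295807  48.90967934]
rim 66 [541.46233352 -33.77957636] 1.438523417012064
rim 72 [543.11768378 -31.0068932   47.21914142]
rim 72 [543.38707205 -31.22743651] 1.0584757970286134
rim 78 [543.41725195 -27.12082832  45.52860348]
rim 78 [545.30176341 -28.65922822] 1.319929861640432
[545.54370438 -23.94713264  68.        ]
clock: 4.35
tool_pos: [576.8, -7.0, 111.0]
tool_rot: [-0.098, 0.701, 0.098, 0.7]
wrist_force: [-10.6, -5.5, 14.7]
grip_width: 0.179
clock: 4.6
tool_pos: [576.8, -7.0, 111.1]
tool_rot: [-0.098, 0.701, 0.097, 0.7]
wrist_force: [-10.1, -5.5, 15.2]
grip_width: 0.182
```

```bash
python3 -m crank '[-0.3,0.39,0,0,0, -0.63,0.77,0,0,0, -1.02,1.08,0,0,0, -1.44,1.34,0,0,0, -1.44,1.34,0,0,0]'; python3 -c "
from h import *
s=arm.sense();print(s['tool_pos'],s['wrist_force'])"
```

```text
clock: 5.22
tool_pos: [563.2, 6.5, 111.1]
tool_rot: [-0.098, 0.7, 0.097, 0.7]
wrist_force: [-4.8, -5.1, 11.1]
grip_width: 0.182
[563.1697442    6.49692845 111.13525474] [-4.78123372 -5.14228019 11.12283806]
```

```bash
python3 -m crank '[-1.26,0.41,0,0,0, -2.57,0.36,0,0,0, -3.8,-0.13,0,0,0, -4.78,-1.02,0,0,0, -5.4,-2.18,0,0,0]'; python3 -m crank '[-0.18,-1.31,0,0,0, 0.09,-2.6,0,0,0, 0.79,-3.72,0,0,0, 1.83,-4.53,0,0,0, 3.09,-4.94,0,0,0]'
```

```text
clock: 5.85
tool_pos: [508.4, -12.9, 111.1]
tool_rot: [-0.098, 0.7, 0.1, 0.7]
wrist_force: [-5.2, 7.1, 17.5]
grip_width: 0.175
clock: 6.48
tool_pos: [530.7, -62.6, 110.3]
tool_rot: [-0.096, 0.708, 0.1, 0.692]
wrist_force: [-96.8, 9.2, 81.7]
grip_width: 0.18
```

```bash
python3 -m crank '[-0.8,0.2,0,0,0]'
python3 - <<'E'
from h import *
print(arm.sense()['wrist_force'],arm.sense()['tool_pos'])
a=snap('scene'); b=snap('side');w=snap('wrist')
cv2.imwrite('pics/e.png',np.hstack([cv2.resize(a[130:300,170:400],None,fx=1.74,fy=1.74),cv2.resize(b[130:350,160:420],(400,296))])[:,:,::-1])
cv2.imwrite('pics/w.png',w[:,:,::-1])
E
```

```text
clock: 6.6
tool_pos: [526.6, -61.8, 110.8]
tool_rot: [-0.097, 0.705, 0.099, 0.696]
wrist_force: [-21.6, -1.9, 26.8]
grip_width: 0.179
[-21.60047228  -1.92700959  26.83372711] [526.60932444 -61.7791556  110.81289995]
```

View pics/w.png

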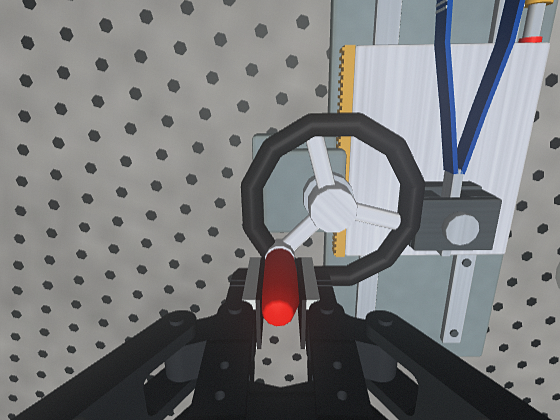

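```bash
python3 -m crank '[0.15,0,0,0,0, 0.15,0,0,0,0, 0.15,0,0,0,50, 0.15,0,0,0,60, 0.15,0,0,0,60]'; python3 -m crank '[0,0,3,0,60, 0,0,7,0,70, 1.5,4,10,0,100, 3,8,10,0,100, 4.5,13,10,0,100]'
python3 - <<'E'
from h import *
w=snap('wrist','f.png');print(arm.sense()['tool_pos'])
for t in('left_tip','right_tip','grip_mid','window','carriage'): print(t,spot('wrist',t))
E
```

```text
clock: 7.38
tool_pos: [534.0, -61.7, 110.4]
tool_rot: [-0.098, 0.7, 0.098, 0.7]
wrist_force: [-0.2, 0.6, 0.1]
grip_width: 0.598
clock: 8.0
tool_pos: [579.4, 69.1, 210.8]
tool_rot: [-0.098, 0.7, 0.098, 0.701]
wrist_force: [0.5, -1.5, 0.4]
grip_width: 1.0
[580.11741943  77.51221185 210.14072409]
left_tip [(0.81, array([562.4, 117.8,  57.8]))]
right_tip [(0.7, array([597. , 121.5,  59.7])), (0.64, array([583.7,  87.8,  38.7]))]
grip_mid [(0.69, array([603.2,  28.4,  33.5])), (0.61, array([704.3, 133.8,  22.1]))]
window [(0.66, array([600.6,  26.2,  33.7])), (0.63, array([582.3,  81. ,  31.7]))]
carriage [(0.69, array([598.9,  24.3,  39.6]))]
```

View pics/f.png

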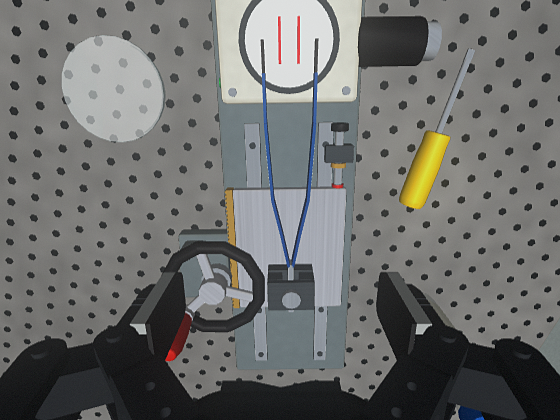

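The carriage meets the stop's red end at (338,187). The tips, at (262,40) and (317,40), are level with the middle of the red lines at (280,40) and (299,40), so the carriage is on the stop.

Run:
```python
from h import *
im=cv2.imread('pics/f.png').astype(int)
m=((im[:,:,2]-im[:,:,1]>60)&(im[:,:,2]-im[:,:,0]>60)).astype(np.uint8);m[100:]=0
ys,xs=np.nonzero(m)
L=[]
for sel in(xs<289,xs>=289):
    x,y=xs[sel],ys[sel];p=np.polyfit(y,x,1);a=ray('wrist',(np.polyval(p,y.min()),y.min()),45);b=ray('wrist',(np.polyval(p,y.max()),y.max()),45)
    print(a,b,np.linalg.norm(a-b),np.degrees(np.arctan2(-(a-b)[0],(a-b)[1])));L.append((a+b)/2)
W=(L[0]+L[1])/2;d=L[1]-L[0];print('win',W,np.linalg.norm(d),np.degrees(np.arctan2(d[1],d[0])))
t=[ray('wrist',p,57) for p in((262.5,39),(317,39))];print(t,np.linalg.norm(t[0]-t[1]))
# blade edges rows 80..150 blue
blue=((im[:,:,0]-im[:,:,2]>40)).astype(np.uint8)
for y in(70,90,110,130,150,170,190):
    x=np.nonzero(blue[y,200:350])[0]+200
    if len(x):
        a,b=ray('wrist',(x.min(),y),61),ray('wrist',(x.max()+1,y),61); print(y,x.min(),x.max(),((a+b)/2).round(1),np.linalg.norm(a-b).round(1),np.degrees(np.arctan2((b-a)[1],(b-a)[0])).round(1))
s=arm.sense();z=R.from_quat(s['tool_rot']).as_matrix()[:,2];print(s['tool_pos'],np.degrees(np.arctan2(z[1],z[0])))
```

```text
[539.83252275 199.88465968  45.        ] [549.13527247 167.6287399   45.        ] 33.570604898537916 16.08779486471407
[554.06148985 203.93243668  45.        ] [563.75284837 171.78743912  45.        ] 33.57414627513875 16.777473714867092
win [551.69553336 185.80831885  45.        ] 14.995576812036722 15.88038149453855
[array([532.75915841, 179.42256351,  57.        ]), array([572.45133797, 190.71445822,  57.        ])] 41.26712982871269
90 262 316 [562.6 149.9  61. ] 42.9 15.9
110 263 316 [567.2 135.6  61. ] 42.9 15.9
130 264 315 [571.6 120.7  61. ] 42.1 15.9
150 266 313 [576.2 105.2  61. ] 39.6 15.9
170 268 311 [580.9  89.1  61. ] 37.0 15.9
190 270 310 [586.3  72.5  61. ] 35.1 15.9
[578.67343934  67.34945268 210.2929698 ] 15.898818050951203
```

```bash
python3 -m crank '[0,1,0,0,80, 0,2.7,-3,0,70, 0,2.7,-6,0,65, 0,2.7,-9,0,65, 0,2.7,-9,0,65]'
python3 - <<'E'
from h import *
print(arm.sense()['tool_pos'])
E
```

```text
clock: 8.93
tool_pos: [577.9, 95.1, 119.0]
tool_rot: [-0.098, 0.701, 0.098, 0.699]
wrist_force: [-0.0, 0.1, 0.9]
grip_width: 0.649
[577.89447204  95.13877985 119.00135644]
```

```bash
python3 -m crank '[0.05,0,-2,0,60, 0.05,0,-4,0,60, 0.05,0,-5.5,0,60, 0.05,0,-6.2,0,60, 0.05,0,-6.2,0,60]'
cat > m.py <<'E'
from h import *
import sys
s=arm.sense();w=snap('wrist',sys.argv[1]);im=w[:,:,::-1].astype(int)
print(s['clock'],s['tool_pos'],s['wrist_force'],s['grip_width'])
m=((im[:,:,2]-im[:,:,1]>60)&(im[:,:,2]-im[:,:,0]>60)).astype(np.uint8)
k,l,st,c=cv2.connectedComponentsWithStats(m)
for i in range(1,k):
    if st[i,4]>40: print('red',st[i],ray('wrist',c[i],45).round(1))
blue=(im[:,:,0]-im[:,:,2]>40)
for y in range(60,300,20):
    x=np.nonzero(blue[y,150:410])[0]+150
    if len(x):
        a,b=ray('wrist',(x.min(),y),61),ray('wrist',(x.max()+1,y),61);print(y,x.min(),x.max(),((a+b)/2).round(1)[:2],np.linalg.norm(a-b).round(1))
E
python3 m.py g.png
```

```text
clock: 9.55
tool_pos: [579.3, 95.2, 58.5]
tool_rot: [-0.098, 0.7, 0.098, 0.7]
wrist_force: [0.0, 0.1, -0.6]
grip_width: 0.599
9.55 [579.3303883   95.17050435  58.47941103] [ 4.91137437e-04  1.01653792e-01 -6.23367259e-01] 0.5988198948683789
red [256   3   8  97 535] [545.2 186.6  45. ]
red [297   3   5  97 485] [559.9 190.4  45. ]
140 223 337 [561.8 157.7] 42.8
160 225 336 [564.1 150.5] 42.5
180 226 335 [566.2 143. ] 42.6
200 228 334 [568.6 135.3] 42.2
220 230 334 [571.3 127.3] 42.3
240 232 332 [573.8 118.8] 41.5
260 234 329 [576.1 110. ] 40.3
280 237 327 [578.9 100.8] 39.0
```

View pics/g.png

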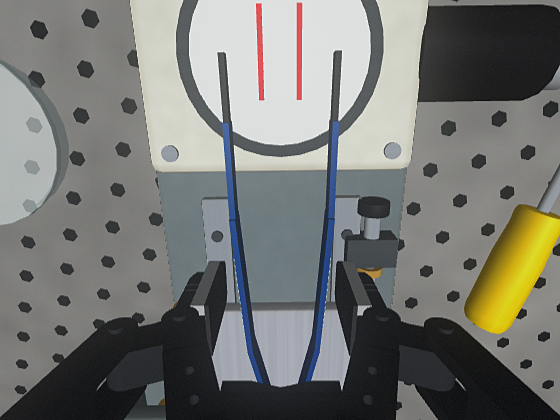

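```bash
python3 -m crank '[0.05,0,-0.1,0,50, 0.05,0,-0.1,0,45, 0.05,0,-0.1,0,40, 0.05,0,-0.1,0,36, 0.05,0,-0.1,0,33]';python3 -m crank '[0,0,0,0,30, 0,0,0,0,29, 0,0,0,0,29, 0,0,0,0,29, 0,0,0,0,29]'; python3 m.py i.png
```

```text
clock: 10.22
tool_pos: [579.9, 95.4, 57.5]
tool_rot: [-0.098, 0.7, 0.098, 0.7]
wrist_force: [-0.9, 1.9, 5.8]
grip_width: 0.328
clock: 10.85
tool_pos: [580.0, 95.5, 57.6]
tool_rot: [-0.098, 0.7, 0.098, 0.701]
wrist_force: [0.0, 2.7, 7.5]
grip_width: 0.29
10.85 [580.01979317  95.50955678  57.58588637] [0.01168798 2.7378853  7.46337644] 0.290024789852139
red [254   3   8  98 446] [544.8 187.8  45. ]
red [295   2   6  99 350] [558.6 193.4  45. ]
red [355 300  20  10 107] [624.9  89.9  45. ]
120 250 306 [559.6 164.8] 20.6
140 249 307 [561.6 157.9] 21.8
160 249 308 [563.8 150.8] 22.6
180 249 308 [565.9 143.4] 23.0
200 249 309 [568.3 135.7] 23.8
220 248 310 [570.6 127.7] 25.1
240 249 310 [573.2 119.4] 25.2
260 250 310 [575.9 110.7] 25.4
280 251 309 [578.5 101.6] 25.0
```

View pics/i.png

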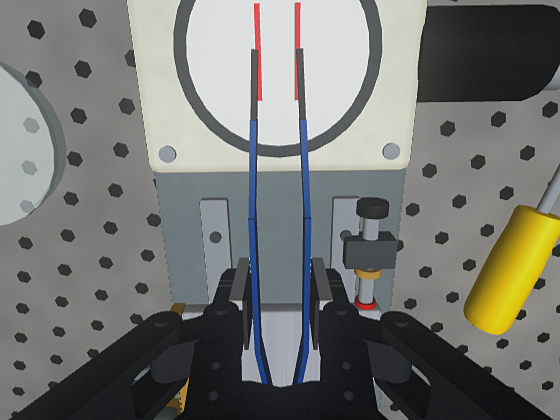

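Run:
```python
from h import *
im=cv2.imread('pics/i.png').astype(int);g=im.max(2)
Y=np.array([np.cos(np.radians(106.2)),np.sin(np.radians(106.2))]);X=np.array([Y[1],-Y[0]])
red=((im[:,:,2]-im[:,:,1]>60)&(im[:,:,2]-im[:,:,0]>60))
for y in(20,35): 
    x=np.nonzero(red[y])[0];x=x[(x>240)&(x<310)]
    a,b=[ray('wrist',((q.min()+q.max())/2,y),45) for q in(x[x<278],x[x>=278])];print('line',y,x,(a+b)/2,np.dot((a+b)[:2]/2,X),np.linalg.norm(a-b))
for y in(53,58,64,72):
    x=np.nonzero(g[y]<110)[0];x=x[(x>235)&(x<320)];l,r=x[x<278],x[x>=278]
    a,b=[ray('wrist',((q.min()+q.max())/2,y),57) for q in(l,r)];print(y,l,r,((a+b)/2).round(2),np.dot((a+b)[:2]/2,X).round(2),np.linalg.norm(a-b).round(2))
```

```text
line 20 [254 255 256 257 258 259 295 296 297 298 299] [549.3452445  198.43313319  45.        ] 582.8938488560356 15.14693437711794
line 35 [255 256 257 258 259 295 296 297 298 299] [550.80762255 193.595789    45.        ] 582.9485852554744 15.150960734779018
53 [251 252 253 254 255 256 257] [296 297 298 299 300 301 302] [552.78 186.37  57.  ] 582.82 15.84
58 [251 252 253 254 255 256 257] [297 298 299 300 301 302] [553.3  184.84  57.  ] 582.9 16.09
64 [251 252 253 254 255 256 257] [297 298 299 300 301 302 303] [553.92 182.98  57.  ] 582.97 16.35
72 [251 252 253 254 255 256 257] [297 298 299 300 301 302 303] [554.63 180.43  57.  ] 582.95 16.47
```

The tips read about 15.7 mm apart, and their midpoint is within 0.2 mm of the lines' midpoint. I'll close slightly and hold.

```bash
python3 -m crank '[0,0,0,0,28.6, 0,0,0,0,28.6, 0,0,0,0,28.6, 0,0,0,0,28.6, 0,0,0,0,28.6]' >/dev/null; python3 -m crank '[0,0,0,0,28.6, 0,0,0,0,28.6, 0,0,0,0,28.6, 0,0,0,0,28.6, 0,0,0,0,28.6]'>/dev/null;python3 -m crank '[0,0,0,0,28.6, 0,0,0,0,28.6, 0,0,0,0,28.6, 0,0,0,0,28.6, 0,0,0,0,28.6]'>/dev/null;python3 -m crank '[0,0,0,0,28.6, 0,0,0,0,28.6, 0,0,0,0,28.6, 0,0,0,0,28.6, 0,0,0,0,28.6]'>/dev/null;python3 -m crank '[0,0,0,0,28.6, 0,0,0,0,28.6, 0,0,0,0,28.6, 0,0,0,0,28.6, 0,0,0,0,28.6]'; python3 m.py j.png | head -4
python3 - <<'E'
from h import *
im=cv2.imread('pics/j.png').astype(int);g=im.max(2)
X=np.array([np.cos(np.radians(16.2)),np.sin(np.radians(16.2))])
for y in(53,58):
    x=np.nonzero(g[y]<110)[0];x=x[(x>235)&(x<320)];l,r=x[x<278],x[x>=278]
    a,b=[ray('wrist',((q.min()+q.max())/2,y),57) for q in(l,r)];print(y,l,r,np.dot((a+b)[:2]/2,X).round(2),np.linalg.norm(a-b).round(2))
i0=cv2.imread('pics/f.png')
cv2.imwrite('pics/k.png',np.hstack([cv2.imread('pics/j.png')[:340,130:430]]))
E
```

```text
clock: 14.02
tool_pos: [580.1, 95.5, 57.6]
tool_rot: [-0.098, 0.7, 0.098, 0.701]
wrist_force: [0.7, 1.5, 6.7]
grip_width: 0.288
14.025 [580.05668928  95.52814995  57.62131263] [0.68742796 1.49782726 6.67721778] 0.28806767684911083
red [254   3   8  98 392] [544.5 189.1  45. ]
red [295   3   5  46 230] [557.2 198.8  45. ]
red [295  54   2  46  67] [562.1 180.1  45. ]
53 [252 253 254 255 256 257 258] [296 297 298 299 300 301] 582.92 15.32
58 [252 253 254 255 256 257 258] [296 297 298 299 300 301] 582.91 15.38
```

View pics/k.png

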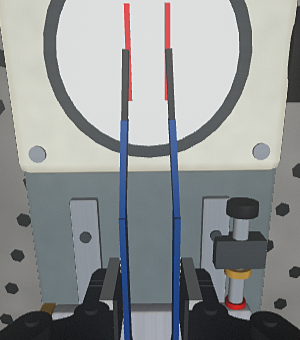

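Run:
```python
from h import *
j=cv2.imread('pics/j.png')[270:330,320:400];f=cv2.imread('pics/f.png')[155:215,300:380]
cv2.imwrite('pics/l.png',np.hstack([cv2.resize(j,(400,300),interpolation=2),cv2.resize(f,(400,300),interpolation=2)]))
Y=np.array([np.cos(np.radians(106.2)),np.sin(np.radians(106.2))])
print([ray('wrist',p,z)[:2]@Y for p,z in (((257,3),45),((259,100),45),((255,49.5),56),((299,49.5),56))])
```

```text
[np.float64(42.91950541448271), np.float64(8.814518855900243), np.float64(26.0407089345373), np.float64(25.97432041512925)]
```

View pics/l.png

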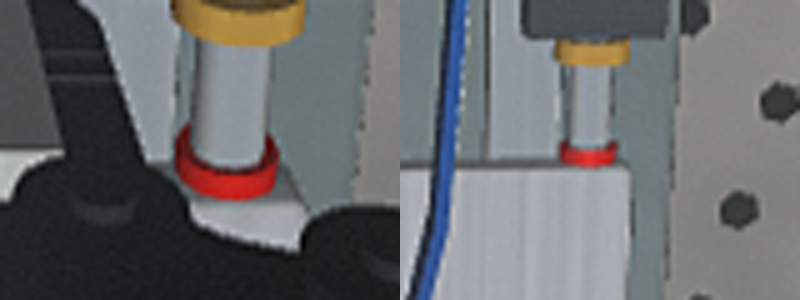

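The red stop end sits against the carriage with no visible gap. The tips' y (26.0) matches the middle of the lines (25.9) to about 0.1 mm, so I'm handing in.

```bash
python3 -c "
from workcell import arm
print(arm.finish_job())"
```

```text
the job is handed in; nothing more can be done
None
```

I wound the handwheel counter-clockwise by its handle until the carriage met the depth stop. Then I squeezed the tweezers at the ribbed grips, held them for about 3 s, and handed the job in at about 14 s while still holding. `finish_job` reports no verdict.

- **Carriage:** the last close-up shows no gap between the carriage and the red end of the stop. The tips are level with the middle of the lines to about 0.1 mm.
- **Tips:** they measured about 15.3 mm apart, with their midpoint within 0.1 mm of the lines' midpoint. The gripper opening was steady at 0.288.
- **Winding forces:** the stop came after about 230° of turning, earlier than the 370° a full travel would take. The carriage had evidently started part-way, as the first wrist view also suggests. The wrist force rose to at least 97 N in x and 82 N in z in the last reading, which combine to about 127 N, over the 120 N limit if the limit applies to the combined force. I backed off at once and the run was not stopped, but I can't rule out that this failed it.
- **Not measured:** I couldn't read finger force on each arm or the carriage joint value directly. Both are inferred from the images and the opening.
- **Other items:** I kept the arm clear of the wash bottle, the dish and the screwdriver.

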